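# Build up a tree-ring specimen on the measuring stage

## Task

Set up the specimen for the microscope on the dark grey stage plate of the aluminium measuring slide, building upwards in this order: first the black-and-aluminium riser, on it the wooden mounting board, on that the middle-sized of the three round tree slices, and last the steel ring as a hold-down weight on the slice. Centre each piece on the one below it, lying flat, with the riser and the board lengthwise along the slide, and let go of everything. Leave the small and the large slice, the cork sanding block and the black loupe where they are.

Things in the scene. Friction and masses are not known exactly. Their poses are not given: they have to be found in the camera images.
- stage (a point): Centre of the top face of the stage plate: a flat dark grey anodised plate 120 x 90 mm, 12 mm thick, carried on an aluminium measuring slide (rail 280 x 80 mm with a small hand wheel at the robot's end). The top is level, 50 mm above the table. x runs along the slide (the plate's 120 mm side), y across it, z up. The slide is fixed to the table and the plate is held by its lead screw; both lie differently every time.
- riser: Riser, 100 x 60 mm and 36 mm high: two black plates 8 mm thick joined by two aluminium bars. Origin at the centre of the underside; x along the 100 mm side, z up. 0.2 to 0.4 kg.
- board: Mounting board of light wood, 130 x 56 mm, 18 mm thick, with a low cleat across the top at each end (8 mm wide, 5 mm high; 114 mm clear between them). Origin at the centre of the underside; x along the 130 mm side, z up; the cleats are on top. About 0.08 kg.
- slice_middle: The middle-sized tree slice: round disc of wood with dark bark and growth rings, 54 mm diameter, 22 mm thick, lying flat. Origin at the centre of the underside, z up. About 0.03 kg.
- ring: Plain steel ring, 46 mm outside and 28 mm inside diameter, 18 mm high, lying flat. Origin at the centre of the underside, z up. About 0.15 kg.
- slice_small: The small tree slice, 40 mm diameter, 22 mm thick; to be left alone. Origin at the centre of the underside.
- slice_large: The large tree slice, 68 mm diameter, 22 mm thick; to be left alone. Origin at the centre of the underside.
- sanding_block: Cork sanding block, 105 x 55 mm, 32 mm high; to be left alone. Origin at the centre of the underside, x along its length.
- loupe: Black standing loupe, round, 42 mm diameter at the top, 42 mm high; to be left alone. Origin at the centre of the underside.

How it is judged:
By the outcome, as a careful person would: the job done as asked, in the order asked, and still so for the second after the job is handed in, with the robot touching nothing.
It also fails if it takes over 104 s, if anything falls off the work surface, if the arm or the gripper's body presses on something with over 40 N, if the wrist force passes 120 N, or if a joint passes its speed limit or range.

## Robot

A 6-joint arm with a two-finger parallel gripper is mounted at the origin on the work surface. World frame = base frame: x ahead of the robot, y to its left, z up, the work surface at z = 0. Lengths are in mm, angles in rad, forces in N, time in s.
With the tool pointing down it reaches from about 350 to 800 mm from the base axis. Payload 7.3 kg.
Tool frame: the origin (TCP) lies at the very end of the fingers, on their centre line; the grasp point (between the pads) lies 19 mm behind it; x points along the fingers, y is the direction in which the jaws open and shut, and the axes are right-handed (so a half turn about x gives the same grasp; the last joint's range is limited). The gripper opens to 85 mm and grips with 20 to 120 N. Pads are 22 mm wide; open, the fingers measure 114 mm over their backs; the gripper's body (76 mm by 85 mm) begins 54 mm behind the grasp point. The pads swing forward as they close: fully open they stand 13 mm farther back than shut.
Start: joints at [1.179, 0.342, 1.524, -0, 1.275, -0.146], TCP at [127.733, 509.243, 231.322] pointing down, gripper open.
Joint ranges: [-2.53, 2.53], [-0.77, 2.02], [0.04, 2.7], [-1, 4.14], [0.28, 2.66], [-3.11, 3.11]. Speed limits (rad/s): [2.57, 2.57, 3.14, 3.14, 3.14, 3.14].

## Interface

Orientations are given as a rotation vector (axis times angle).
In Python, from cell import manip, viewer, nets gives the robot as it stands. The module is installed in compiled form; this text tells all that it offers.
- The arm moves only by the tool move_arm, never from a script. Its argument "series" is one flat list of numbers, 5 for each row, row after row: the opening, from 0 (shut) to 1 (fully open), then the shift along the tool's x, y, z in mm, then the turn about the tool's x in degrees. In form: [gripper, tx, ty, tz, yaw, gripper, tx, ty, tz, yaw, ...]. A call has 1 to 12 rows; each row shifts and turns the commanded pose from where the row before left it, along the tool's axes as they then stand; what a row does not reach is not made up. A row lasts 1/10 s, in which the tool goes at most 50 mm and 8.59 degrees, less where a joint would pass 70% of its speed; a pose out of reach is approached as far as the arm can. A call is refused whole if a number of a shift passes 50 or a number of a turn 8.59, either way. A call with a gripper value outside its range is refused whole. The fingers move at their own pace and stop on an object; "squeeze" is the grip in N (left out, the last holds). Time passes only in rows, so rows that do not move let the fingers close. It gives the time, the measured TCP pose, the force and the opening at its end, in the units of the state.
- manip.sense(): the state, without advancing time (a new reading comes with each control period).
- viewer.capture(name): name is "side" or "top" or "wrist"; returns the picture (480x640x3 uint8, red, green, blue); there is no depth.
- viewer.camera_params(name): a dict with "camera_matrix" (3x3 intrinsics, pixels), "xyz" and "attitude" of the camera in the world. Camera axes: x right, y down, z forward; pixel columns grow to the right and rows downward; lengths in mm; the calibration is good to about 2 mm. A picture is of the moment at which its call begins: read the wrist's pose just before it. camera_params takes no time and is no camera call; for the wrist camera it gives the pose at the moment of the call.
- manip.finish_job(): hands the job in, once; it reports no verdict.
Trained networks look in the newest picture that a camera, given by its name, has taken for a name from the list of things; names that differ only in an ending like _2 or _b are one class to them, and where a whole thing is asked for, a point or a joint stands for the part that bears it (a point fixed in the world has none). Each returns a list of dicts, best first, with "confidence" (0 to 1); they miss things now and then, are a little off and sometimes report something else, mostly with a low value. They report only what shows in the picture. A call takes as long as a camera call.
- nets.cut_out(camera, query): "mask" (480x640 bool, what is visible of it) and "bbox" ([left, top, right, bottom] in pixels, round what is visible of it).
The state is a dict: "t": time; "q": joint angles; "joint_velocities": joint speeds; "tau": joint torques, N m; "tool_pos": TCP position; "orientation": TCP orientation; "contact_force": force on the tool from outside, world axes, zero at the start; "moment": the same for the moment, N m; "finger_gap": finger opening in mm.
Only numpy, scipy, OpenCV 4.12 (cv2) and the standard library are available. Lean on these libraries where they do the work, as an engineer would, in place of code of your own. Each camera call takes 0.05 s, during which the arm holds its last target. There are 200 camera calls.

## Working session

There is one attempt and no reset: what is moved stays moved. The work goes in short steps, Python scripts to look and compute and a tool call to move; the robot and the scene stay as the last step left them, time stands still between calls to the robot, and variables do not carry over. Pictures are saved under pics/ and viewed, about 12 in all and at most 16, crops included, and the job is handed in when it is done.

Besides the shell and the picture viewer there is one more tool, called after "Call:" by a JSON object that holds its "api" and its "payload", one argument or row to a line. move_arm: Moves the arm, as the interface text tells. Its arguments: {"type":"object","properties":{"series":{"type":"array"},"squeeze":{"type":"number"}},"required":["series"]}

```bash
mkdir -p pics; ls; python3 - <<'E'
from cell import manip, viewer, nets
import cv2
print(manip.sense())
for n in ("top","side"):
    im=viewer.capture(n); cv2.imwrite(f"pics/{n}0.png",im[:,:,::-1])
    p=viewer.camera_params(n); print(n,p)
    for q in ("stage","riser","board","slice_middle","ring","slice_small","slice_large","sanding_block","loupe"):
        r=nets.cut_out(n,q); print(q,[(round(d["confidence"],2),d["bbox"]) for d in r[:2]])
print(viewer.camera_params("wrist"))
E
```

```text
pics
{'t': 0.0, 'q': array([ 1.17897654e+00,  3.42738011e-01,  1.52503147e+00,  1.62347810e-05,
        1.27543734e+00, -1.45991507e-01]), 'joint_velocities': array([ 0.00081856, -0.00055851,  0.00038179,  0.000424  ,  0.00033712,
        0.00037099]), 'tau': array([ 2.07826692e-03, -4.33698463e+01, -2.46006382e+01, -8.68368971e-06,
        7.94990250e-03, -1.84412858e-07]), 'tool_pos': array([127.57168953, 508.83325441, 230.61300102]), 'orientation': array([ 0.19177914,  1.56261086, -0.19422225]), 'contact_force': array([-1.03153235, -1.09239594, -0.42734014]), 'moment': array([-0.07681171, -0.00504418, -0.04324177]), 'finger_gap': 85.52121843915164}
top {'camera_matrix': array([[455.48455476,   0.        , 320.77343274],
       [  0.        , 455.48455476, 240.71043105],
       [  0.        ,   0.        ,   1.        ]]), 'xyz': array([345.38867568, -12.92342309, 995.13484873]), 'attitude': array([-2.15150881,  2.12364599, -0.18857408])}
stage [(0.56, [260.2, 173.6, 315.6, 230.8])]
riser [(0.79, [465.9, 246.8, 506.6, 297.5]), (0.31, [195.8, 240.0, 226.5, 296.8])]
board [(0.85, [19
[... 644 characters left out ...]
 -0.47673029])}
stage [(0.87, [308.7, 214.5, 354.3, 243.7])]
riser [(0.73, [407.9, 314.6, 468.0, 357.9])]
board [(0.85, [230.2, 222.7, 278.3, 251.1])]
slice_middle [(0.78, [406.1, 272.9, 427.3, 286.2])]
ring [(0.46, [209.3, 212.9, 229.3, 230.4]), (0.38, [452.9, 287.3, 472.6, 313.3])]
slice_small []
slice_large [(0.62, [280.0, 210.8, 305.7, 225.7])]
sanding_block [(0.96, [353.6, 284.8, 402.9, 329.6])]
loupe []
{'camera_matrix': array([[432.36825939,   0.        , 317.84484329],
       [  0.        , 432.36825939, 245.67904469],
       [  0.        ,   0.        ,   1.        ]]), 'xyz': array([ 55.24759073, 528.54402233, 373.47202696]), 'attitude': array([2.28180696, 1.77971533, 0.26813317])}
```

View pics/top0.png

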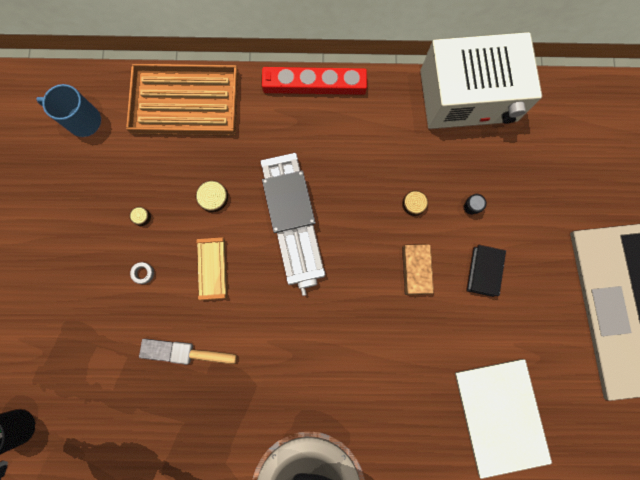

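View pics/side0.png

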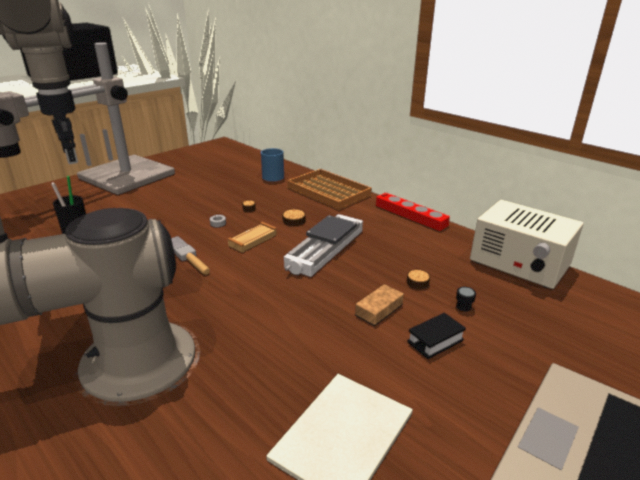

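```bash
cat > h.py <<'E'
from cell import manip, viewer, nets
import cv2, numpy as np
from scipy.spatial.transform import Rotation as Ro
def plane(p,uv,z):
    K=p["camera_matrix"];R=Ro.from_rotvec(p["attitude"]).as_matrix()
    uv=np.atleast_2d(uv); d=np.c_[uv,np.ones(len(uv))]@np.linalg.inv(K).T@R.T
    return (p["xyz"]+d*((z-p["xyz"][2])/d[:,2])[:,None])[:,:2]
def proj(p,X):
    R=Ro.from_rotvec(p["attitude"]).as_matrix(); c=(np.atleast_2d(X)-p["xyz"])@R@p["camera_matrix"].T
    return c[:,:2]/c[:,2:]
def solid(half,h,z0,round_):
    # points of silhouette; half=(a,b)
    if round_:
        t=np.linspace(0,2*np.pi,72,endpoint=False); xy=np.c_[np.cos(t),np.sin(t)]*half[0]
    else: xy=np.array([[1,1],[1,-1],[-1,-1],[-1,1]])*half
    return np.vstack([np.c_[xy,0*xy[:,0]+z] for z in (z0,z0+h)])
DIM=dict(stage=((60,45),12,38,0),riser=((50,30),36,0,0),board=((65,28),23,0,0),slice_middle=((27,27),22,0,1),ring=((23,23),18,0,1),
 slice_small=((20,20),22,0,1),slice_large=((34,34),22,0,1),sanding_block=((52.5,27.5),32,0,0),loupe=((21,21),42,0,1))
def fit(cam,name,z0=None,p=None,mask=None,conf=None):
    "fit x,y,yaw so that the projected solid matches the mask (soft IoU)"
    from scipy.optimize import minimize
    p=p or viewer.camera_params(cam)
    if mask is None:
        r=nets.cut_out(cam,name)
        if not r: return None
        mask=r[0]["mask"];conf=r[0]["confidence"]
    half,h,z,rd=DIM[name]; z=z if z0 is None else z0
    P=solid(half,h,z,rd); m=cv2.GaussianBlur(mask.astype(np.float32),(0,0),1.5)
    v,u=np.nonzero(mask); w0=plane(p,np.c_[u,v],z+h/2); c=w0.mean(0)
    ev,V=np.linalg.eigh(np.cov((w0-c).T)); a0=np.arctan2(V[1,1],V[0,1])
    def cost(s):
        R=Ro.from_euler("z",s[2]/20).as_matrix() if not rd else np.eye(3)
        q=proj(p,P@R.T+[s[0],s[1],0]); hull=cv2.convexHull(q.astype(np.float32))
        im=np.zeros(mask.shape,np.uint8); cv2.fillConvexPoly(im,np.round(hull*16).astype(np.int32),255,shift=4,lineType=cv2.LINE_AA)
        b=cv2.GaussianBlur(im.astype(np.float32)/255,(0,0),1.5)
        return float(((b-m)**2).sum()/m.sum())
    best=min((minimize(cost,[c[0],c[1],a*20],method="Nelder-Mead",options=dict(initial_simplex=np.array([[c[0],c[1],a*20]]*4)+np.vstack([np.zeros(3),np.diag([6,6,3])]),xatol=.05,fatol=1e-5)) for a in ([a0] if rd else [a0-.1,a0+.1])),key=lambda r:r.fun)
    x=best.x; yaw=(np.degrees(x[2]/20)+90)%180-90
    return dict(xy=x[:2].round(1),yaw=round(yaw,1),cost=round(best.fun,3),conf=None if conf is None else round(conf,2),cut=bool(mask[0].any()|mask[-1].any()|mask[:,0].any()|mask[:,-1].any()))
def go(xy,z,jaw=None):
    "print shift (tool axes) and turn to reach TCP xy,z with jaw axis direction jaw (deg)"
    s=manip.sense(); R=Ro.from_rotvec(s["orientation"]).as_matrix()
    y=np.degrees(np.arctan2(R[1,1],R[0,1]))
    d=R.T@(np.r_[xy,z]-s["tool_pos"])
    t=0 if jaw is None else ((y-jaw+90)%180-90)   # tool x down: + turn lowers yaw
    print("t",round(s["t"],2),"tcp",s["tool_pos"].round(1),"jaw",round(y,2),"tilt",R[:,0].round(3),"gap",round(s["finger_gap"],1),"q6",s["q"][5].round(2),"F",s["contact_force"].round(1))
    print(" shift",d.round(1),"turn",round(t,2))
def camgo(p,): pass
E
python3 - <<'E'
from h import *
for c in ("top",):
  viewer.capture(c)
  for n in DIM: print(c,n,fit(c,n))
s=manip.sense();p=viewer.camera_params("wrist");R=Ro.from_rotvec(s["orientation"]).as_matrix()
print("cam in tool",R.T@(p["xyz"]-s["tool_pos"]));print((R.T@Ro.from_rotvec(p["attitude"]).as_matrix()).round(3))
go([400,-370],200,0)
E
```

```text
top stage {'xy': array([591.9,  52.3]), 'yaw': np.float64(14.5), 'cost': np.float64(0.007), 'conf': 0.73, 'cut': False}
top riser {'xy': array([ 450. , -376.6]), 'yaw': np.float64(-10.2), 'cost': np.float64(0.019), 'conf': 0.65, 'cut': False}
top board {'xy': array([448.5, 215.9]), 'yaw': np.float64(4.7), 'cost': np.float64(0.02), 'conf': 0.83, 'cut': False}
top slice_middle {'xy': array([ 601.4, -227.5]), 'yaw': np.float64(-36.5), 'cost': np.float64(0.039), 'conf': 0.55, 'cut': False}
top ring {'xy': array([437.8, 366.3]), 'yaw': np.float64(82.0), 'cost': np.float64(0.248), 'conf': 0.67, 'cut': False}
top slice_small {'xy': array([561.7, 378.7]), 'yaw': np.float64(69.4), 'cost': np.float64(0.037), 'conf': 0.76, 'cut': False}
top slice_large {'xy': array([608.5, 223.9]), 'yaw': np.float64(44.7), 'cost': np.float64(0.026), 'conf': 0.9, 'cut': False}
top sanding_block {'xy': array([ 451.8, -228.3]), 'yaw': np.float64(3.0), 'cost': np.float64(0.027), 'conf': 0.91, 'cut': False}
top loupe {'xy': array([ 596.9, -356.9]), 'yaw': np.float64(-44.6), 'cost': np.float64(0.084), 'conf': 0.81, 'cut': False}
cam in tool [-142.13404561    1.09832732  -75.02106832]
[[ 0.    -0.295  0.956]
 [ 1.    -0.    -0.   ]
 [ 0.     0.956  0.295]]
t 1.5 tcp [127.7 509.2 231.3] jaw 75.91 tilt [ 0.  0. -1.] gap 85.2 q6 -0.15 F [-0.4 -0.2  0.2]
 shift [  31.3 -786.5  478.1] turn 75.91
```

Call:
{"api": "move_arm", "payload": {
  "series": [1,-2,-28,40,0,1,-2,-28,40,0,1,-2,-28,40,0,1,-2,-28,40,0,1,-2,-28,40,0,1,-2,-28,40,0,1,-2,-28,40,0,1,-2,-28,40,0,1,-2,-28,40,0,1,-2,-28,40,0,1,-2,-28,40,0,1,-2,-28,40,0]
}}

```text
t: 2.7
tool_pos: [512.6, 64.7, 255.5]
orientation: [0.193, 1.562, -0.193]
contact_force: [0.5, 1.4, 1.2]
finger_gap: 85.5
```

```bash
python3 - <<'E'
from h import *
p=viewer.camera_params("wrist"); im=viewer.capture("wrist"); cv2.imwrite("pics/w1.png",im[:,:,::-1])
print(fit("wrist","stage",p=p))
go([440,-372],200,79.8)
E
```

```text
{'xy': array([594.4,  52.4]), 'yaw': np.float64(13.9), 'cost': np.float64(0.008), 'conf': 0.58, 'cut': False}
t 2.8 tcp [514.8  62.1 255. ] jaw 75.61 tilt [ 0.002 -0.001 -1.   ] gap 85.6 q6 -1.35 F [-0.   1.1 -0.3]
 shift [  55.5 -439.    35.3] turn -4.19
```

View pics/w1.png

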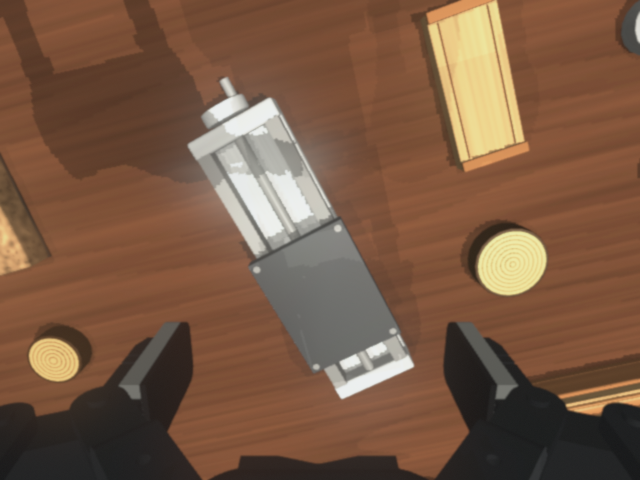

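Call:
{"api": "move_arm", "payload": {
  "series": [1,5,-44,4,0,1,5,-44,4,0,1,5,-44,4,0,1,5,-44,4,0,1,5,-44,4,0,1,5,-44,3,0,1,5,-44,3,0,1,5,-44,3,0,1,5,-44,3,0,1,10,-43,3,-4.2,1,0,0,0,0,1,0,0,0,0]
}}

```text
t: 4.0
tool_pos: [438.2, -367.8, 199.6]
orientation: [0.138, 1.567, -0.136]
contact_force: [0.3, 0.7, -0.3]
finger_gap: 85.3
```

```bash
python3 - <<'E'
from h import *
p=viewer.camera_params("wrist"); im=viewer.capture("wrist"); cv2.imwrite("pics/w2.png",im[:,:,::-1])
f=fit("wrist","riser",p=p);print(f)
go(f["xy"],8,f["yaw"]+90)
E
```

```text
{'xy': array([ 453., -376.]), 'yaw': np.float64(-11.2), 'cost': np.float64(0.004), 'conf': 0.8, 'cut': False}
t 4.1 tcp [ 439.  -366.6  200.4] jaw 80.14 tilt [ 0.     0.001 -1.   ] gap 85.3 q6 -2.23 F [ 0.2  0.  -0. ]
 shift [192.4  -7.   15.4] turn 1.34
```

View pics/w2.png

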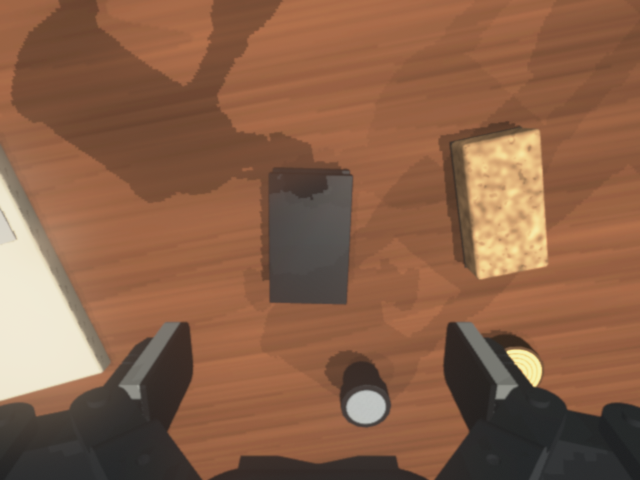

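Call:
{"api": "move_arm", "payload": {
  "series": [1,0,-7,15,1.3,1,40,0,0,0,1,40,0,0,0,1,40,0,0,0,1,35,0,0,0,1,20,0,0,0,1,15,0,0,0,1,0,0,0,0],
  "squeeze": 50
}}

```text
t: 4.9
tool_pos: [452.1, -374.8, 8.8]
orientation: [0.154, 1.568, -0.15]
contact_force: [0.2, 0.3, 0.2]
finger_gap: 85.5
```

```bash
python3 - <<'E'
from h import *
go([453,-376],10,78.8)
E
```

```text
t 4.9 tcp [ 452.1 -374.8    8.8] jaw 78.92 tilt [-0.002  0.003 -1.   ] gap 85.5 q6 -2.2 F [0.2 0.3 0.2]
 shift [-1.2 -1.   1.1] turn 0.12
```

Call:
{"api": "move_arm", "payload": {
  "series": [0,0,-1,1,0,0,0,0,0,0,0,0,0,0,0,0,0,0,0,0,0,0,0,0,0,0,0,0,0,0,0,0,0,0,0,0,-10,0,0,0,0,-30,0,0,0,0,-40,0,0,0,0,-40,0,0,0],
  "squeeze": 50
}}

```text
t: 6.0
tool_pos: [452.4, -378.0, 131.7]
orientation: [0.154, 1.566, -0.153]
contact_force: [1.1, -1.2, -2.7]
finger_gap: 58.9
```

```bash
python3 - <<'E'
from h import *
go([594,52.4],130,103.9)
E
```

```text
t 6.0 tcp [ 452.4 -378.   131.7] jaw 78.81 tilt [-0.001  0.001 -1.   ] gap 58.9 q6 -2.2 F [ 1.1 -1.2 -2.7]
 shift [  2.  449.7  55.3] turn -25.09
```

Call:
{"api": "move_arm", "payload": {
  "series": [0,0,45,5.5,0,0,0,45,5.5,0,0,0,45,5.5,0,0,0,45,5.5,0,0,0,45,5.5,0,0,0,45,5.5,0,0,0,45,5.5,0,0,0,45,5.5,0,0,0,45,5.5,0,0,0,45,5.5,-8.3,0,0,0,0,-8.4,0,0,0,0,-8.4]
}}

```text
t: 7.2
tool_pos: [594.0, 54.1, 130.5]
orientation: [-0.198, 1.562, 0.198]
contact_force: [0.5, 0.4, -3.1]
finger_gap: 59.0
```

Call:
{"api": "move_arm", "payload": {
  "series": [0,0,0,0,0,0,0,0,0,0]
}}

```text
t: 7.4
tool_pos: [594.1, 52.2, 130.6]
orientation: [-0.187, 1.563, 0.187]
contact_force: [-0.2, 0.2, -3.6]
finger_gap: 58.7
```

```bash
python3 - <<'E'
from h import *
p=viewer.camera_params("wrist"); im=viewer.capture("wrist"); cv2.imwrite("pics/w3.png",im[:,:,::-1])
print(fit("wrist","riser",z0=manip.sense()["tool_pos"][2]-9,p=p))
viewer.capture("top"); print("stage top",fit("top","stage"))
go([594.4,52.4],60,103.9)
E
```

```text
{'xy': array([593.2,  52.7]), 'yaw': np.float64(13.6), 'cost': np.float64(0.102), 'conf': 0.93, 'cut': False}
stage top {'xy': array([602.9, -24.6]), 'yaw': np.float64(5.3), 'cost': np.float64(38.738), 'conf': 0.48, 'cut': False}
t 7.6 tcp [594.2  52.  130.4] jaw 103.77 tilt [ 0.  0. -1.] gap 58.6 q6 -1.85 F [-0.2  0.5 -3.2]
 shift [70.4  0.4  0.3] turn -0.13
```

View pics/w3.png

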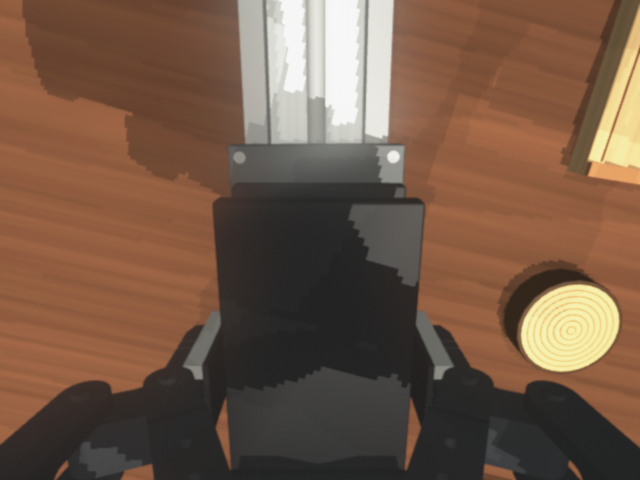

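Call:
{"api": "move_arm", "payload": {
  "series": [0,20,-0.5,0,0,0,25,0,0,0,0,15,0,0,0,0,6,0,0,0,0,3,0,0,0,0,1.5,0,0,0,0,0,0,0,0]
}}

```text
t: 8.3
tool_pos: [594.7, 51.7, 62.2]
orientation: [-0.19, 1.561, 0.19]
contact_force: [-4.9, -0.2, 6.7]
finger_gap: 58.8
```

```bash
python3 - <<'E'
from h import *
im=viewer.capture("wrist"); cv2.imwrite("pics/w4.png",im[:,:,::-1])
im=viewer.capture("side"); cv2.imwrite("pics/s4.png",cv2.resize(im[180:280,260:400,::-1],None,fx=5,fy=5))
go([594.4,52.4],60,103.9)
E
```

```text
t 8.4 tcp [594.8  51.7  62.2] jaw 103.88 tilt [ 0.002 -0.    -1.   ] gap 59.1 q6 -1.85 F [-3.5  0.6  6.5]
 shift [ 2.2  0.8 -0.3] turn -0.02
```

View pics/s4.png

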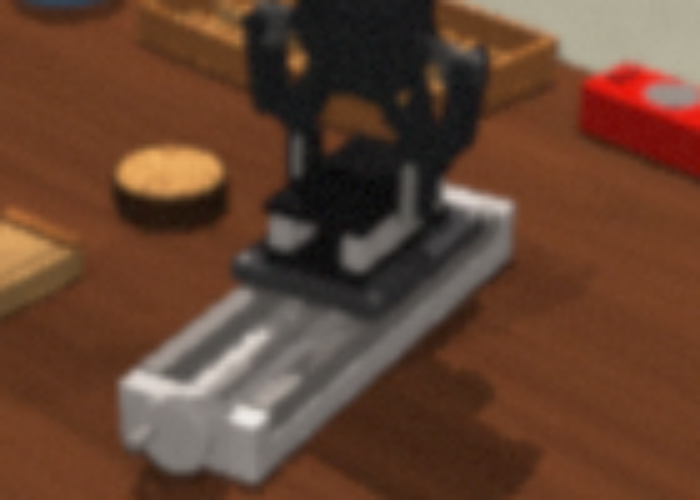

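Call:
{"api": "move_arm", "payload": {
  "series": [0.8,0,0,0,0,0.9,0,0,0,0,1,0,0,0,0,1,0,0,0,0,1,-20,0,0,0,1,-40,0,0,0,1,-40,0,-10,0,1,-40,0,-20,0,1,0,0,0,0,1,0,0,0,0]
}}

```text
t: 9.4
tool_pos: [565.5, 44.6, 200.9]
orientation: [-0.191, 1.56, 0.19]
contact_force: [0.3, -0.7, -0.4]
finger_gap: 85.5
```

```bash
python3 - <<'E'
from h import *
p=viewer.camera_params("wrist"); im=viewer.capture("wrist"); cv2.imwrite("pics/w5.png",im[:,:,::-1])
r=nets.cut_out("wrist","riser"); print([x["confidence"] for x in r])
print(fit("wrist","riser",z0=50,p=p)); print(fit("wrist","stage",p=p))
go([440,212],200,94.7)
E
```

```text
[0.85, 0.48]
{'xy': array([593.8,  52.1]), 'yaw': np.float64(13.5), 'cost': np.float64(0.01), 'conf': 0.85, 'cut': False}
{'xy': array([594.3,  52.1]), 'yaw': np.float64(13.9), 'cost': np.float64(2.046), 'conf': 0.95, 'cut': False}
t 9.6 tcp [564.9  44.7 198.2] jaw 103.92 tilt [-0.003  0.    -1.   ] gap 85.6 q6 -1.87 F [ 0.1 -0.2  0.1]
 shift [ -1.4 192.4 -81. ] turn 9.22
```

View pics/w5.png

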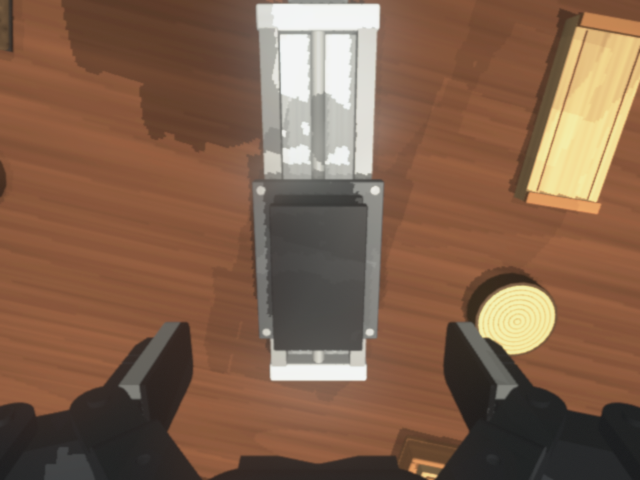

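Call:
{"api": "move_arm", "payload": {
  "series": [1,0,38,-16,0,1,0,38,-16,0,1,0,38,-16,0,1,0,38,-16,0,1,0,40,-17,0,1,0,0,0,4.6,1,0,0,0,4.6,1,0,0,0,0,1,0,0,0,0]
}}

```text
t: 10.5
tool_pos: [440.4, 211.5, 199.0]
orientation: [-0.067, 1.571, 0.066]
contact_force: [-0.4, 0.6, -1.7]
finger_gap: 85.4
```

```bash
python3 - <<'E'
from h import *
p=viewer.camera_params("wrist"); im=viewer.capture("wrist"); cv2.imwrite("pics/w6.png",im[:,:,::-1])
f=fit("wrist","board",p=p);print(f)
go(f["xy"],4,f["yaw"]+90)
E
```

```text
{'xy': array([451.5, 216.8]), 'yaw': np.float64(4.8), 'cost': np.float64(0.014), 'conf': 0.73, 'cut': False}
t 10.6 tcp [440.6 211.3 199.3] jaw 94.78 tilt [-0.001 -0.    -1.   ] gap 85.5 q6 -1.36 F [ 0.1 -0.  -0.3]
 shift [195.3   4.6  11.5] turn -0.02
```

View pics/w6.png

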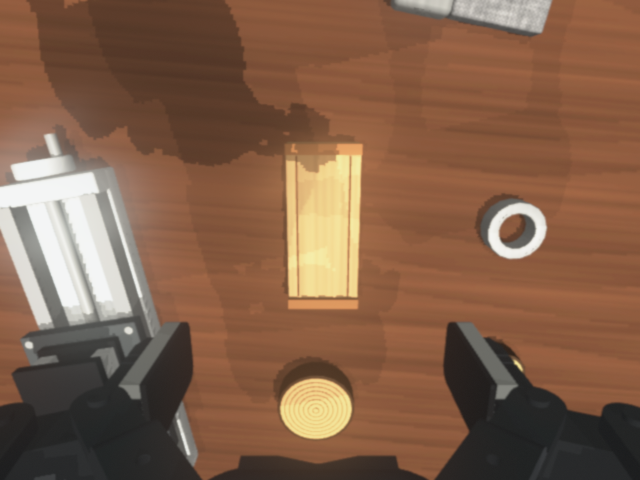

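Call:
{"api": "move_arm", "payload": {
  "series": [1,0,4.6,11.5,0,1,40,0,0,0,1,40,0,0,0,1,40,0,0,0,1,35,0,0,0,1,25,0,0,0,1,15,0,0,0,1,0,0,0,0,1,0,0,0,0],
  "squeeze": 40
}}

```text
t: 11.5
tool_pos: [451.8, 217.0, 4.9]
orientation: [-0.065, 1.57, 0.065]
contact_force: [-0.2, 0.3, 0.3]
finger_gap: 85.5
```

Call:
{"api": "move_arm", "payload": {
  "series": [0,0,0,0,0,0,0,0,0,0,0,0,0,0,0,0,0,0,0,0,0,0,0,0,0,0,0,0,0,0,0,0,0,0,0,0,0,0,0,0]
}}

```text
t: 12.3
tool_pos: [452.3, 217.3, 6.1]
orientation: [-0.064, 1.568, 0.065]
contact_force: [-0.4, -1.5, 6.2]
finger_gap: 54.8
```

Call:
{"api": "move_arm", "payload": {
  "series": [0,-10,0,0,0,0,-30,0,0,0,0,-40,0,0,0,0,-45,0,0,0,0,-45,0,0,0,0,0,0,0,0]
}}

```text
t: 12.9
tool_pos: [454.7, 218.2, 181.7]
orientation: [-0.062, 1.557, 0.067]
contact_force: [1.2, 0.2, -0.4]
finger_gap: 54.5
```

```bash
python3 - <<'E'
from h import *
p=viewer.camera_params("wrist"); im=viewer.capture("wrist"); cv2.imwrite("pics/w7.png",im[:,:,::-1])
z=manip.sense()["tool_pos"][2]
f=fit("wrist","board",p=p,z0=z-5);print(f)
go([593.9,52.2],170,103.7)
E
```

```text
{'xy': array([454.2, 219. ]), 'yaw': np.float64(4.7), 'cost': np.float64(0.085), 'conf': 0.69, 'cut': False}
t 13.0 tcp [451.7 217.2 176.1] jaw 94.72 tilt [ 0.003  0.001 -1.   ] gap 54.6 q6 -1.36 F [-0.  -0.2 -1.6]
 shift [   6.4 -176.1  128.1] turn -8.98
```

Call:
{"api": "move_arm", "payload": {
  "series": [0,0,-35,25.6,0,0,0,-35,25.6,0,0,0,-35,25.6,0,0,0,-35,25.6,0,0,0,-36,25.6,0,0,0,0,0,-4.5,0,0,0,0,-4.5,0,0,0,0,0,0,0,0,0,0,0,0,0,0,0]
}}

```text
t: 14.0
tool_pos: [593.1, 52.5, 174.1]
orientation: [-0.187, 1.564, 0.187]
contact_force: [-0.3, 1.2, -0.8]
finger_gap: 54.8
```

```bash
python3 - <<'E'
from h import *
p=viewer.camera_params("wrist"); im=viewer.capture("wrist"); cv2.imwrite("pics/w8.png",im[:,:,::-1])
z=manip.sense()["tool_pos"][2]
f=fit("wrist","board",p=p,z0=z-6);print(f)
go([593.9,52.2],92,103.7)
E
```

```text
{'xy': array([592.5,  53.2]), 'yaw': np.float64(13.7), 'cost': np.float64(0.099), 'conf': 0.58, 'cut': False}
t 14.1 tcp [593.4  52.5 174.6] jaw 103.69 tilt [-0.  0. -1.] gap 54.8 q6 -1.85 F [ 0.5  0.5 -0.7]
 shift [82.6 -0.5  0.5] turn -0.01
```

View pics/w8.png

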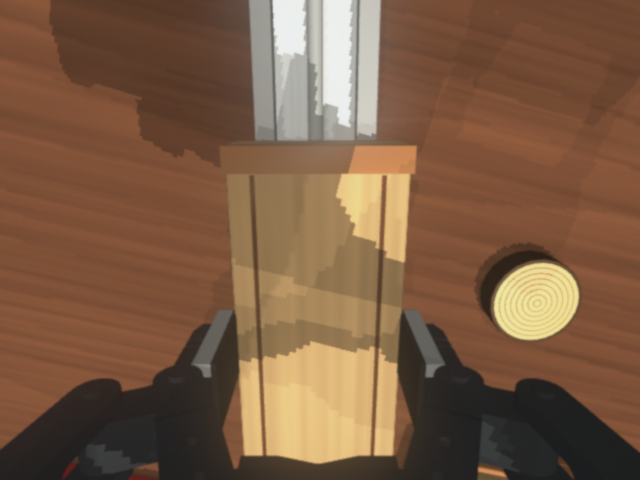

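Call:
{"api": "move_arm", "payload": {
  "series": [0,20,-0.9,1,0,0,30,0,0,0,0,18,0,0,0,0,8,0,0,0,0,3,0,0,0,0,1,0,0,0,0,0,0,0,0]
}}

```text
t: 14.8
tool_pos: [595.4, 51.6, 95.8]
orientation: [-0.188, 1.561, 0.188]
contact_force: [0.2, -0.7, -1.9]
finger_gap: 54.7
```

Call:
{"api": "move_arm", "payload": {
  "series": [0,1.5,0,-0.5,0,0,0,0,0,0]
}}

```text
t: 15.0
tool_pos: [594.4, 51.4, 93.8]
orientation: [-0.188, 1.562, 0.188]
contact_force: [-0.9, -0.6, -0.8]
finger_gap: 54.6
```

Call:
{"api": "move_arm", "payload": {
  "series": [0,1.5,0,0,0,0,0,0,0,0]
}}

```text
t: 15.2
tool_pos: [594.5, 51.4, 92.1]
orientation: [-0.188, 1.562, 0.188]
contact_force: [-0.7, 0.0, 0.5]
finger_gap: 54.8
```

Call:
{"api": "move_arm", "payload": {
  "series": [0,0.7,0,0,0,0.8,0,0,0,0,0.9,0,0,0,0,1,0,0,0,0,1,0,0,0,0,1,-20,0,0,0,1,-40,0,0,0,1,-40,0,-15,0,1,-40,0,-20,0,1,0,0,0,0,1,0,0,0,0]
}}

```text
t: 16.3
tool_pos: [560.5, 43.1, 232.1]
orientation: [-0.188, 1.56, 0.187]
contact_force: [-0.8, -0.1, -1.1]
finger_gap: 84.9
```

```bash
python3 - <<'E'
from h import *
p=viewer.camera_params("wrist"); im=viewer.capture("wrist"); cv2.imwrite("pics/w9.png",im[:,:,::-1])
print(fit("wrist","board",p=p,z0=86))
go([585,-222],190,103.7)
E
```

```text
{'xy': array([593.6,  51.8]), 'yaw': np.float64(13.7), 'cost': np.float64(0.013), 'conf': 0.89, 'cut': False}
t 16.4 tcp [559.9  43.2 229.9] jaw 103.71 tilt [-0.002  0.    -1.   ] gap 85.4 q6 -1.87 F [ 0.4 -0.2 -1.4]
 shift [  39.8 -263.6  -38.4] turn 0.01
```

View pics/w9.png

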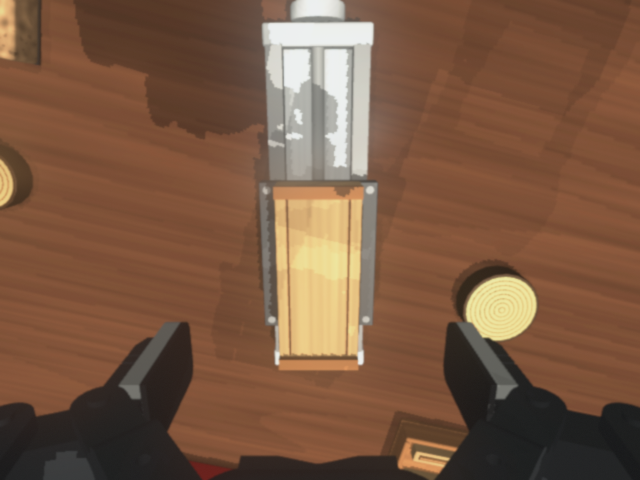

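Call:
{"api": "move_arm", "payload": {
  "series": [1,0,-44,-6,0,1,0,-44,-6,0,1,0,-44,-6,0,1,10,-44,-6,0,1,15,-44,-6,0,1,15,-44,-8,0,1,0,0,0,0,1,0,0,0,0]
}}

```text
t: 17.2
tool_pos: [585.2, -222.8, 188.5]
orientation: [-0.184, 1.566, 0.189]
contact_force: [0.3, -0.2, -0.6]
finger_gap: 85.6
```

```bash
python3 - <<'E'
from h import *
p=viewer.camera_params("wrist"); im=viewer.capture("wrist"); cv2.imwrite("pics/w10.png",im[:,:,::-1])
f=fit("wrist","slice_middle",p=p);print(f)
r=nets.cut_out("wrist","slice_middle"); print([(x["confidence"],x["bbox"]) for x in r])
go(f["xy"],5,103.7)
E
```

```text
{'xy': array([ 603.3, -227.2]), 'yaw': np.float64(10.4), 'cost': np.float64(0.017), 'conf': 0.94, 'cut': False}
[(0.94, [268.2, 199.8, 340.9, 275.8])]
t 17.35 tcp [ 586.2 -220.9  190.9] jaw 103.8 tilt [-0.     0.001 -1.   ] gap 85.2 q6 -2.29 F [-0.5 -0.6 -0.8]
 shift [185.9 -10.3  15.1] turn 0.1
```

View pics/w10.png

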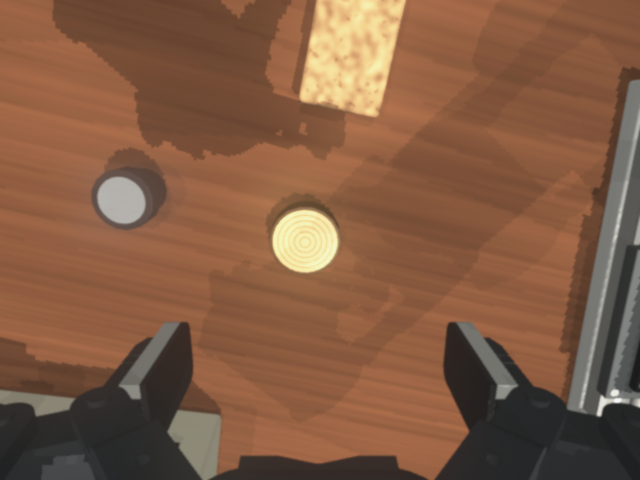

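Call:
{"api": "move_arm", "payload": {
  "series": [1,0,-10.3,15,0,1,40,0,0,0,1,40,0,0,0,1,40,0,0,0,1,30,0,0,0,1,20,0,0,0,1,14,0,0,0,1,0,0,0,0,1,0,0,0,0],
  "squeeze": 30
}}

```text
t: 18.25
tool_pos: [603.8, -228.4, 8.1]
orientation: [-0.189, 1.561, 0.188]
contact_force: [-0.5, -0.2, -0.2]
finger_gap: 85.7
```

Call:
{"api": "move_arm", "payload": {
  "series": [0,0,0,0,0,0,0,0,0,0,0,0,0,0,0,0,0,0,0,0,0,0,0,0,0,0,0,0,0,0,0,0,0,0,0,0,0,0,0,0]
}}

```text
t: 19.05
tool_pos: [603.7, -229.1, 8.6]
orientation: [-0.189, 1.561, 0.187]
contact_force: [0.7, 0.8, 6.8]
finger_gap: 52.1
```

Call:
{"api": "move_arm", "payload": {
  "series": [0,-10,0,0,0,0,-30,0,0,0,0,-40,0,0,0,0,-50,0,0,0,0,-45,0,0,0,0,0,0,0,0]
}}

```text
t: 19.65
tool_pos: [606.0, -230.4, 190.8]
orientation: [-0.194, 1.551, 0.181]
contact_force: [0.6, -0.5, -0.3]
finger_gap: 52.4
```

```bash
python3 - <<'E'
from h import *
go([593.6,51.8],180,103.7)
E
```

```text
t 19.65 tcp [ 606.  -230.4  190.8] jaw 103.72 tilt [ 0.013 -0.007 -1.   ] gap 52.4 q6 -2.29 F [ 0.6 -0.5 -0.3]
 shift [  8.7 277.1  54.8] turn 0.02
```

Call:
{"api": "move_arm", "payload": {
  "series": [0,0,46,9.5,0,0,0,46,9.5,0,0,0,46,9.5,0,0,0,46,9.5,0,0,0,46,9.5,0,0,0,46,9.5,0,0,0,0,0,0,0,0,0,0,0,0,0,0,0,0]
}}

```text
t: 20.55
tool_pos: [592.9, 51.9, 182.1]
orientation: [-0.188, 1.563, 0.187]
contact_force: [0.2, -0.5, -0.1]
finger_gap: 52.7
```

```bash
python3 - <<'E'
from h import *
p=viewer.camera_params("wrist"); im=viewer.capture("wrist"); cv2.imwrite("pics/w11.png",im[:,:,::-1])
z=manip.sense()["tool_pos"][2]
f=fit("wrist","slice_middle",p=p,z0=z-8.5);print(f)
go([593.6,51.8],113,103.7)
E
```

```text
{'xy': array([592.8,  52.6]), 'yaw': np.float64(19.3), 'cost': np.float64(0.024), 'conf': 0.59, 'cut': False}
t 20.65 tcp [593.   51.4 182.1] jaw 103.61 tilt [-0. -0. -1.] gap 52.3 q6 -1.85 F [-1.  -0.4 -0.4]
 shift [69.1  0.2  0.7] turn -0.09
```

View pics/w11.png

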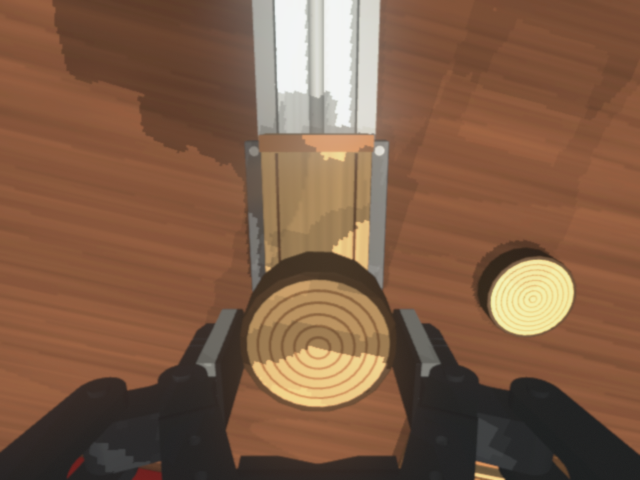

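Call:
{"api": "move_arm", "payload": {
  "series": [0,20,-0.3,0.7,0,0,25,0,0,0,0,14,0,0,0,0,6,0,0,0,0,2,0,0,0,0,1,0,0,0,0,0,0,0,0,0,0,0,0,0]
}}

```text
t: 21.45
tool_pos: [594.1, 52.7, 114.9]
orientation: [-0.188, 1.561, 0.188]
contact_force: [-0.2, 0.2, -1.1]
finger_gap: 52.8
```

Call:
{"api": "move_arm", "payload": {
  "series": [0,1.2,0,0,0,0,0,0,0,0]
}}

```text
t: 21.65
tool_pos: [593.7, 52.8, 113.0]
orientation: [-0.188, 1.562, 0.188]
contact_force: [0.7, 0.2, -0.5]
finger_gap: 52.3
```

Call:
{"api": "move_arm", "payload": {
  "series": [0,1.2,0,0,0,0,0,0,0,0]
}}

```text
t: 21.85
tool_pos: [593.8, 52.8, 112.5]
orientation: [-0.188, 1.562, 0.188]
contact_force: [-0.8, -0.4, 5.2]
finger_gap: 52.9
```

Call:
{"api": "move_arm", "payload": {
  "series": [0.7,0,0,0,0,0.8,0,0,0,0,0.9,0,0,0,0,1,0,0,0,0,1,-20,0,0,0,1,-40,0,0,0,1,-40,0,-15,0,1,-40,0,-20,0,1,0,0,0,0,1,0,0,0,0]
}}

```text
t: 22.85
tool_pos: [559.8, 44.4, 252.7]
orientation: [-0.188, 1.56, 0.187]
contact_force: [0.2, 0.2, -0.0]
finger_gap: 85.3
```

```bash
python3 - <<'E'
from h import *
p=viewer.camera_params("wrist"); im=viewer.capture("wrist"); cv2.imwrite("pics/w12.png",im[:,:,::-1])
print(fit("wrist","slice_middle",p=p,z0=104))
print(fit("wrist","board",p=p,z0=86))
go([425,355],190,103.7)
E
```

```text
{'xy': array([593.7,  53.6]), 'yaw': np.float64(17.8), 'cost': np.float64(0.016), 'conf': 0.76, 'cut': False}
{'xy': array([593.5,  51.6]), 'yaw': np.float64(13.9), 'cost': np.float64(0.604), 'conf': 0.92, 'cut': False}
t 23.0 tcp [559.3  44.5 250.1] jaw 103.72 tilt [-0.003  0.    -1.   ] gap 85.5 q6 -1.87 F [ 0.2  0.3 -0.2]
 shift [ 60.6 333.4 -56.7] turn 0.02
```

View pics/w12.png

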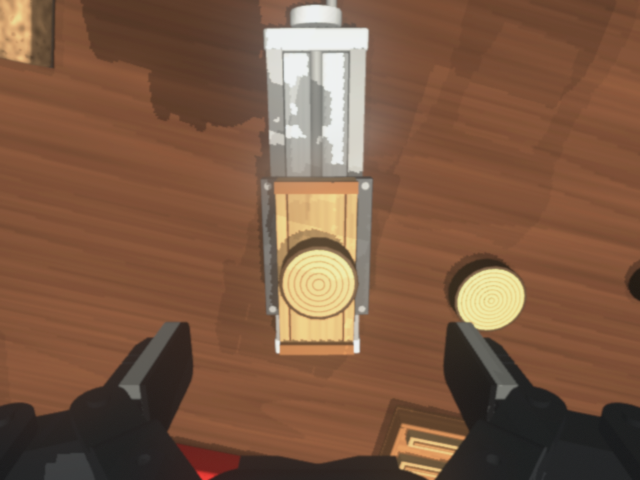

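Call:
{"api": "move_arm", "payload": {
  "series": [1,0,41,-7,0,1,0,42,-7,0,1,0,42,-7,0,1,0,42,-7,0,1,10,42,-7,0,1,15,42,-7,0,1,15,42,-7,0,1,20,41,-7,0,1,0,0,0,0,1,0,0,0,0]
}}

```text
t: 24.0
tool_pos: [425.1, 356.1, 189.8]
orientation: [-0.191, 1.566, 0.189]
contact_force: [0.3, 0.4, 0.4]
finger_gap: 85.7
```

```bash
python3 - <<'E'
from h import *
p=viewer.camera_params("wrist"); im=viewer.capture("wrist"); cv2.imwrite("pics/w13.png",im[:,:,::-1])
r=nets.cut_out("wrist","ring"); print([(x["confidence"],x["bbox"]) for x in r])
m=r[0]["mask"].astype(np.uint8); c,_=cv2.findContours(m,cv2.RETR_EXTERNAL,cv2.CHAIN_APPROX_NONE)
m=cv2.drawContours(np.zeros_like(m),[max(c,key=cv2.contourArea)],-1,1,-1)>0
f=fit("wrist","ring",p=p,mask=m);print(f)
go(f["xy"],5,103.7)
E
```

```text
[(0.72, [297.6, 207.2, 355.8, 267.3])]
{'xy': array([439.8, 367. ]), 'yaw': np.float64(19.0), 'cost': np.float64(0.061), 'conf': None, 'cut': False}
t 24.1 tcp [426.5 355.1 191.3] jaw 103.69 tilt [-0.    -0.001 -1.   ] gap 85.2 q6 -1.25 F [-0.1 -0.8  0.3]
 shift [186.2   8.5  15.8] turn -0.01
```

Call:
{"api": "move_arm", "payload": {
  "series": [1,0,8.5,16,0,1,40,0,0,0,1,40,0,0,0,1,40,0,0,0,1,30,0,0,0,1,20,0,0,0,1,15,0,0,0,1,0,0,0,0,1,0,0,0,0],
  "squeeze": 45
}}

```text
t: 25.0
tool_pos: [440.6, 367.1, 7.3]
orientation: [-0.186, 1.562, 0.187]
contact_force: [0.6, -0.7, -0.1]
finger_gap: 85.8
```

Call:
{"api": "move_arm", "payload": {
  "series": [0,0,0,0,0,0,0,0,0,0,0,0,0,0,0,0,0,0,0,0,0,0,0,0,0,0,0,0,0,0,0,0,0,0,0,0,0,0,0,0,0,0,0,0,0]
}}

```text
t: 25.9
tool_pos: [440.1, 368.0, 8.2]
orientation: [-0.187, 1.561, 0.189]
contact_force: [-0.3, -1.9, 7.3]
finger_gap: 43.9
```

Call:
{"api": "move_arm", "payload": {
  "series": [0,-10,0,0,0,0,-30,0,0,0,0,-40,0,0,0,0,-50,0,0,0,0,-50,0,0,0,0,-20,0,0,0,0,0,0,0,0,0,0,0,0,0]
}}

```text
t: 26.7
tool_pos: [439.0, 367.4, 206.3]
orientation: [-0.188, 1.563, 0.188]
contact_force: [-0.5, 0.3, -1.6]
finger_gap: 43.5
```

```bash
python3 - <<'E'
from h import *
go([593.7,53],200,103.7)
E
```

```text
t 26.7 tcp [439.  367.4 206.3] jaw 103.73 tilt [-0.001 -0.    -1.   ] gap 43.5 q6 -1.25 F [-0.5  0.3 -1.6]
 shift [   6.3 -342.2   75.6] turn 0.03
```

Call:
{"api": "move_arm", "payload": {
  "series": [0,0,-43,9,0,0,0,-43,9,0,0,0,-43,9,0,0,0,-43,9,0,0,0,-43,10,0,0,0,-43,10,0,0,0,-42,10,0,0,0,-42,10,0,0,0,0,0,0,0,0,0,0,0,0,0,0,0,0]
}}

```text
t: 27.8
tool_pos: [593.5, 54.3, 205.1]
orientation: [-0.188, 1.566, 0.189]
contact_force: [-0.7, 0.2, -1.1]
finger_gap: 43.3
```

```bash
python3 - <<'E'
from h import *
p=viewer.camera_params("wrist"); im=viewer.capture("wrist"); cv2.imwrite("pics/w14.png",im[:,:,::-1])
r=nets.cut_out("wrist","ring"); print([(x["confidence"],x["bbox"]) for x in r])
m=r[0]["mask"].astype(np.uint8); c,_=cv2.findContours(m,cv2.RETR_EXTERNAL,cv2.CHAIN_APPROX_NONE)
m=cv2.drawContours(np.zeros_like(m),[max(c,key=cv2.contourArea)],-1,1,-1)>0
print(fit("wrist","ring",p=p,mask=m,z0=manip.sense()["tool_pos"][2]-7.5))
go([593.7,53],134,103.7)
E
```

```text
[(0.7, [253.3, 261.1, 382.6, 392.9])]
{'xy': array([592.2,  54.8]), 'yaw': np.float64(21.3), 'cost': np.float64(0.071), 'conf': None, 'cut': False}
t 27.9 tcp [593.8  54.8 206. ] jaw 103.81 tilt [-0.001  0.    -1.   ] gap 43.7 q6 -1.85 F [ 0.5  0.1 -1.8]
 shift [72.  -1.7 -0.4] turn 0.11
```

View pics/w14.png

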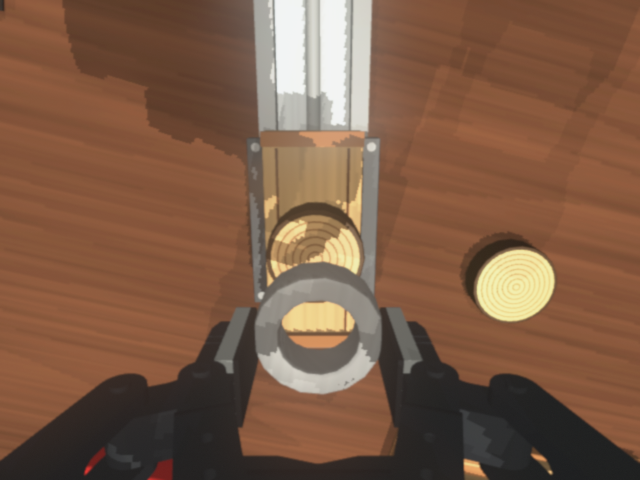

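Call:
{"api": "move_arm", "payload": {
  "series": [0,20,-1.7,0.7,0,0,25,0,0,0,0,14,0,0,0,0,6,0,0,0,0,3,0,0,0,0,1,0,0,0,0,0,0,0,0,0,0,0,0,0]
}}

```text
t: 28.7
tool_pos: [596.0, 52.0, 138.5]
orientation: [-0.188, 1.561, 0.188]
contact_force: [0.1, -0.1, -1.5]
finger_gap: 43.4
```

Call:
{"api": "move_arm", "payload": {
  "series": [0,1.2,0,0,0,0,0,0,0,0]
}}

```text
t: 28.9
tool_pos: [595.6, 52.0, 136.7]
orientation: [-0.188, 1.562, 0.188]
contact_force: [0.7, 0.7, -2.2]
finger_gap: 43.2
```

Call:
{"api": "move_arm", "payload": {
  "series": [0,1.5,0.5,-0.5,0,0,0,0,0,0]
}}

```text
t: 29.1
tool_pos: [594.8, 52.4, 134.8]
orientation: [-0.188, 1.563, 0.188]
contact_force: [0.1, -0.4, -2.1]
finger_gap: 43.6
```

Call:
{"api": "move_arm", "payload": {
  "series": [0,1.2,0,0,0,0,0,0,0,0]
}}

```text
t: 29.3
tool_pos: [595.0, 52.3, 134.3]
orientation: [-0.188, 1.562, 0.188]
contact_force: [-1.1, -0.3, 2.4]
finger_gap: 43.8
```

Contact; release and back off.

Call:
{"api": "move_arm", "payload": {
  "series": [0.6,0,0,0,0,0.7,0,0,0,0,0.85,0,0,0,0,1,0,0,0,0,1,0,0,0,0,1,-20,0,0,0,1,-40,0,0,0,1,-40,0,-15,0,1,-40,0,-20,0,1,0,0,0,0,1,0,0,0,0]
}}

```text
t: 30.4
tool_pos: [561.1, 44.0, 274.9]
orientation: [-0.188, 1.56, 0.187]
contact_force: [-0.4, 0.1, -0.0]
finger_gap: 85.4
```

```bash
python3 - <<'E'
from h import *
p=viewer.camera_params("wrist"); im=viewer.capture("wrist"); cv2.imwrite("pics/w15.png",im[:,:,::-1])
r=nets.cut_out("wrist","ring"); m=r[0]["mask"].astype(np.uint8); c,_=cv2.findContours(m,cv2.RETR_EXTERNAL,cv2.CHAIN_APPROX_NONE)
m=cv2.drawContours(np.zeros_like(m),[max(c,key=cv2.contourArea)],-1,1,-1)>0
print(r[0]["confidence"],fit("wrist","ring",p=p,mask=m,z0=126))
r=nets.cut_out("wrist","slice_middle"); print([(x["confidence"],x["bbox"]) for x in r])
print(proj(p,[[593.7,53.6,115]]), manip.sense()["tool_pos"],manip.sense()["finger_gap"])
s=viewer.capture("side")[160:280,260:420,::-1]
cv2.imwrite("pics/f.png",np.vstack([cv2.resize(im[120:400,160:480,::-1],(640,300) if 0 else (480,420))[:,:], cv2.resize(s,(480,180) if 0 else (480,180))]))
E
```

```text
0.77 {'xy': array([594.8,  52.8]), 'yaw': np.float64(13.2), 'cost': np.float64(0.021), 'conf': None, 'cut': False}
[(0.76, [282.0, 226.9, 355.5, 290.6])]
[[319.0363664  264.86146146]] [560.62645016  44.11999603 272.18831479] 85.12698969800846
```

View pics/f.png

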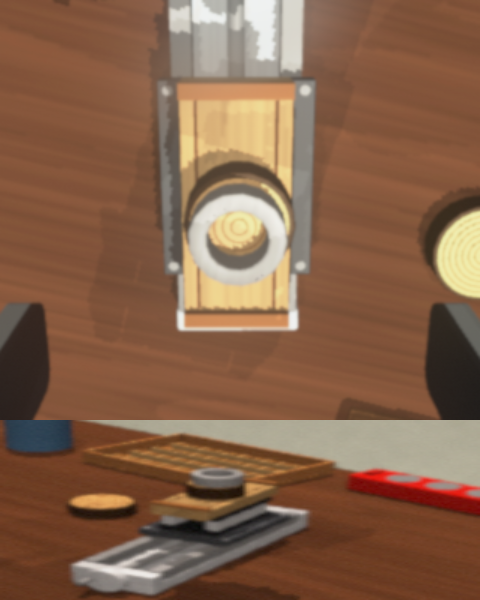

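```bash
python3 -c "
from cell import manip; print(manip.finish_job())"
```

```text
the job is handed in; nothing more can be done
None
```

The stack is built on the stage plate in the order asked: riser, board, middle slice, steel ring. I handed the job in at about 31 s, with the gripper open and about 150 mm above the stack. Positions below are from the wrist camera, whose calibration is good to about 2 mm.

| Piece | Centre x, y (mm) | Lengthwise angle (deg) |
|---|---|---|
| Stage plate | 594.4, 52.4 | 13.9 |
| Riser | 593.8, 52.1 | 13.5 |
| Board | 593.6, 51.8 | 13.7 |
| Middle slice | 593.7, 53.6 | round |
| Ring | 594.8, 52.8 | round |

- **Centring:** each piece sits within about 2 mm of the one below it. The worst is the slice, about 1.8 mm sideways on the board; I left it there, as lifting it again risked more than it would gain.
- **Last pictures:** the wrist and side views show the stack upright and flat.
- **Disagreements:** the top camera put most pieces 2 to 3 mm nearer the robot in x than the wrist camera did, so I used the wrist values throughout. Two later stage fits, with the riser covering the plate, were poor and I ignored them.
- **Not checked:** I did not measure the small and large slices, the cork block and the loupe again at the end. Nothing I did went near them.

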